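# Check a reader's lens barrel in the V-block of a bench lens tester

### The job

Check the lens barrel on the bench lens tester: first turn the lamp's click-stop sleeve to 5, so that it rests in that click. Then take the lens barrel from its foam rest, lay it in the V-block with its glass end towards the lamp, centred over the two saddles, and press it down onto both faces of the V with light finger pressure, about 15 N, for the reading: finish while you are still holding it pressed there. Do not drop the barrel or ram it into the V, and leave the other things on the bench where they are.

Things in the scene. Friction and masses are not known exactly. Their poses are not given: they have to be found in the camera images.
- level_sleeve (a joint): lamp's click-stop sleeve, rad: grey, knurled, upright, 35 mm diameter, 32 mm tall, orange index line. 0 points at 1, each next number is 0.3927 (22.5 degrees) on: 5 is at 1.571, 7 (last) at 2.356. Grows clockwise seen from above. Numbers stand round it on the housing's top, 4 on the tester's +y side. A spring ball pulls it into the nearest number; about 0.06 N m to pass a click.
- sleeve_grip (a point): point on the sleeve's axis at the height to grip it: 22 mm above the flat top of the lamp housing and 10 mm below the sleeve's top. The housing's top is 85 mm above the bench and measures 70 mm (tester x) by 80 mm (tester y), the sleeve in its middle.
- tester: the fixed lens tester, origin on the bench under the V-block's middle, axes as v_seat (+y is the side where the robot stands). Aluminium base plate 345 x 90 x 12 mm; at +x the white lamp housing, from 93 mm on, 85 mm high (its sleeve up to 118 mm, axis at x = 140 mm); at -x the grey sensor head, from 99 mm on, 78 mm high.
- v_seat (a point): where the barrel's centre lies when seated, 54.6 mm above the bench, mid-way between the steel V-block's two saddles. x along the V groove towards the lamp, z up. Each saddle is 20 mm long (20 to 40 mm from here along x), 62 mm wide, its top 4.6 mm below here; 90 degree V, bottom 22.6 mm below here. The 40 mm gap between them is free for fingers down to 32.6 mm below here.
- v_face_near: the V's face on the tester's +y side (on both saddles), part of the fixed V-block; sloped at 45 degrees. Its origin is under the V's middle, on the bench.
- v_face_far: the V's face on the tester's -y side (on both saddles), part of the fixed V-block; sloped at 45 degrees. Its origin is under the V's middle, on the bench.
- lens_center (a point): centre of the lens barrel, on its axis: rigid black cylinder 32 mm in diameter, 104 mm long, about 0.22 kg. x points along it to the glass end, which has a silver bezel 36 mm in diameter, 12 mm long; at -x a brass end piece 25 mm in diameter, 8 mm long. Thin yellow ring 12 to 15 mm from the centre towards the glass end. At the start it lies level in its rest, 28 mm above the bench.
- lens_front (a point): centre of the barrel's front (glass) face, 64 mm from its centre along its x.
- lens_rest: fixed blue plate, 150 x 80 x 4 mm, with two pale foam pads that carry the barrel, 24 to 44 mm either side of its middle along x, 60 mm wide, with ridges beside the barrel up to 20 mm above the bench; the 48 mm between the pads is free down to the plate. Origin on the bench under its middle, x along the barrel.
- tip_box: bystander: pink pipette-tip box, 82 x 120 x 50 mm, origin under its middle.
- tube_rack: bystander: green rack with small tubes, 60 x 130 x 44 mm, origin under its middle.
- lens_cap: bystander: grey lens cap lying flat, 42 mm in diameter, 10 mm tall, origin under its middle.
- wash_bottle: bystander: white wash bottle with a blue cap and spout, 62 mm in diameter, 172 mm tall, origin under its middle.
Things that resemble listed ones, but are neither listed nor needed, are in the scene too. There is more than one size of the part that bears lens_center; the job needs the smallest.

How it is judged (in metres and radians):
On the way, in this order (a step that is already met when the one before it is completed fails the run):
1. the lamp's sleeve is turned to 5 (value of joint level_sleeve between 1.45 and 1.69 rad), for 0.3 s.
2. the lens barrel is lifted clear of its rest in the fingers (height (world z) of lens_center above 0.05 m and contact force between the fingers and lens above 1 N), for 0.2 s.
At the end, for the whole second after the job is handed in: Sleeve at 5 within 0.12 rad; barrel in the V, glass end to the lamp, centre within 8 mm of the middle along the groove, 2 mm across and in height, within 0.035 rad of the groove; fingers press it so that each V face bears 3 to 30 N (its weight alone gives under 2 N) (all of step 1 and x of lens_center in the frame of v_seat between -0.008 and 0.008 m and y of lens_center in the frame of v_seat between -0.002 and 0.002 m and z of lens_center in the frame of v_seat between -0.0025 and 0.002 m and x of lens_front in the frame of v_seat above 0.05 m and angle between the x axis of lens_center and the x axis of v_seat, either way round below 0.035 rad and contact force between lens and v_face_near between 3 and 30 N and contact force between lens and v_face_far between 3 and 30 N and contact force between the fingers and lens above 2 N); the arm keeps its last pose, push and grip.
It fails at once if the barrel is rammed into the V (more than 60 N on a face) (contact force between lens and v_face_near above 60 N or contact force between lens and v_face_far above 60 N).
It fails at once if the lens barrel is dropped on the bench (height (world z) of lens_center below 0.02 m).
It fails at once if a bystander is moved more than 30 mm (distance of any of tip_box, tube_rack, lens_cap, wash_bottle from where it was at the start of the episode above 0.03 m).
It also fails if it takes over 61 s, if anything falls off the work surface, if the arm or the gripper's body presses on something with over 40 N, if the wrist force passes 120 N, or if a joint passes its speed limit or range.

### The arm

A 6-joint arm with a two-finger parallel gripper is mounted at the origin on the work surface. World frame = base frame: x ahead of the robot, y to its left, z up, the work surface at z = 0. Lengths are in m, angles in degrees, forces in N, time in s.
With the tool pointing down it reaches from about 0.275 to 0.825 m from the base axis. Payload 5.2 kg.
Tool frame: the origin (TCP) lies between the finger pads; the fingertips stand robot.finger_overhang ahead of it and the grasp point (between the pads) is the TCP (robot.finger_overhang is the distance from the TCP to the fingertips, in m); x points along the fingers, y is the direction in which the jaws open and shut, and the axes are right-handed (so a half turn about x gives the same grasp; the last joint's range is limited). The gripper opens to 93 mm and grips with 3 to 60 N. Pads are 15 mm wide; open, the fingers measure 128 mm over their backs; the gripper's body (75 mm by 188 mm) begins 65 mm behind the grasp point.
Start: joints at [57.823, 14.817, 87.949, -0, 77.235, -11.62], TCP at [0.193, 0.515, 0.238] pointing down, gripper open.
Joint ranges: [-179.93, 179.93], [-52.35, 119.4], [10.71, 147.94], [-69.91, 249.91], [12.55, 155.21], [-178.61, 178.61]. Speed limits (degrees/s): [147.25, 147.25, 180, 180, 180, 180].

### API

Orientations are given as [roll, pitch, yaw] about the fixed x, y, z axes, in that order (R = Rz(yaw) Ry(pitch) Rx(roll)).
In Python, from plant import status, snapshot, get_calibration, robot gives the robot as it stands.
- The arm moves only by the tool send_rows, never from a script. Its argument "motion" is a list of rows, each a list of 5 numbers: the shift along the tool's x, y, z normalised to -1 to 1, where 1 is 60 cm, then the turn about the tool's x normalised to -1 to 1, where 1 is 30 degrees, then the opening, from -1 (shut) to 1 (fully open). A call has 1 to 8 rows; each row is the pose to reach, as a shift and turn from the pose commanded when the call began, along the tool's axes at that moment; what a row does not reach only later rows make up. A row lasts 1/8 s, in which the tool goes at most 62.5 mm and 10.7 degrees, less where a joint would pass 70% of its speed; a pose out of reach is approached as far as the arm can. A call with a number of a shift or a turn outside -1 to 1 is refused whole. A call with a gripper value outside its range is refused whole. The fingers move at their own pace and stop on an object; "grip_force" is the grip in N (left out, the last holds). Time passes only in rows, so rows that repeat a pose let the fingers close. It gives the time, the measured TCP pose, the force and the opening at its end, in the units of the state.
- status.state(): the state, without advancing time (a new reading comes with each control period).
- snapshot(name): name is "scene" or "top" or "wrist"; returns the picture (480x640x3 uint8, red, green, blue); there is no depth.
- get_calibration(name): a dict with "fx", "fy", "cx", "cy" (pixels), "camera_from_world" (4x4, takes a point from world to camera coordinates). Camera axes: x right, y up, looking along -z (the intrinsics and any distortion apply to the point x, -y, -z); pixel columns grow to the right and rows downward; lengths in m; the calibration is good to about 2 mm. A picture is of the moment at which its call begins: read the wrist's pose just before it. get_calibration takes no time and is no camera call; for the wrist camera it gives the pose at the moment of the call.
- robot.finish_job(): hands the job in, once; it reports no verdict.
The state is a dict: "time": time; "joint_pos": joint angles; "qd": joint speeds; "joint_efforts": joint torques, N m; "tcp_pos": TCP position; "tool_rot": TCP orientation; "ft_force": force on the tool from outside, world axes, zero at the start; "ft_torque": the same for the moment, N m; "grip_width": opening from 0.0 (shut) to 1.0 (fully open).
Only numpy, scipy, OpenCV 4.12 (cv2) and the standard library are available. Lean on these libraries where they do the work, as an engineer would, in place of code of your own. Each camera call takes 0.05 s, during which the arm holds its last target.

## Working session

There is one attempt and no reset: what is moved stays moved. The work goes in short steps, Python scripts to look and compute and a tool call to move; the robot and the scene stay as the last step left them, time stands still between calls to the robot, and variables do not carry over. Pictures are saved under pics/ and viewed, and the job is handed in when it is done.

Besides the shell and the picture viewer there is one more tool, called as name(argument=value, ...), one argument or row to a line, values as JSON. send_rows: Moves the arm, as the interface text tells. Its arguments: {"type":"object","properties":{"motion":{"type":"array","items":{"type":"array","items":{"type":"number"}}},"grip_force":{"type":"number"}},"required":["motion"]}

```bash
mkdir -p pics; ls; python3 - <<'E'
from plant import status, snapshot, get_calibration, robot
import cv2
print(status.state()); print(robot.finger_overhang)
for n in ["scene","top","wrist"]:
    c=get_calibration(n); print(n,c)
    cv2.imwrite(f"pics/{n}0.png",snapshot(n)[:,:,::-1])
E
```

```text
pics
{'time': 0.0, 'joint_pos': array([ 5.78229834e+01,  1.48593411e+01,  8.80112193e+01,  2.60425716e-04,
        7.72332802e+01, -1.16187079e+01]), 'qd': array([ 0.02000787,  0.01120522,  0.0132444 , -0.01404868,  0.02772931,
       -0.07538306]), 'joint_efforts': array([ 4.35336597e-04, -4.37304103e+01, -2.84002179e+01,  7.16308644e-02,
        4.13340388e-02, -1.06301297e-04]), 'tcp_pos': array([0.19283073, 0.51454621, 0.23681591]), 'tool_rot': array([-101.75879162,   89.89615902, -122.3171581 ]), 'ft_force': array([-0.31676397,  0.52502524, -0.56844456]), 'ft_torque': array([0.01398755, 0.01685968, 0.00519148]), 'grip_width': 0.9997740129136056}
0.019
scene {'fx': 564.1576600977478, 'fy': 564.1576600977478, 'cx': 313.4401900297168, 'cy': 232.4659828325722, 'camera_from_world': array([[ 0.70153487,  0.7124867 ,  0.01454412, -0.3687245 ],
       [-0.4429316 ,  0.41995353,  0.79211781,  0.15824767],
       [ 0.55826555, -0.56214031,  0.61019492, -1.67645948],
       [ 0.        ,  0.        ,  0.        ,  1.        ]])}
top {'fx': 585.0061765660955, 'fy': 585.0061765660955, 'cx': 313.52124485825357, 'cy': 240.45527069294724, 'camera_from_world': array([[ 4.15363471e-03, -9.99991294e-01, -3.98264312e-04,
        -3.28192663e-02],
       [ 9.98217859e-01,  4.12255860e-03,  5.95324242e-02,
        -5.42920396e-01],
       [-5.95302641e-02, -6.44830492e-04,  9.98226293e-01,
        -1.55735027e+00],
       [ 0.00000000e+00,  0.00000000e+00,  0.00000000e+00,
         1.00000000e+00]])}
wrist {'fx': 356.8602771085318, 'fy': 356.8602771085318, 'cx': 318.3828422623273, 'cy': 231.44153338677614, 'camera_from_world': array([[ 0.35135422,  0.9362388 , -0.00266942, -0.54878257],
       [-0.89814527,  0.33625057, -0.28332072,  0.03513034],
       [-0.26435826,  0.10194346,  0.9590215 , -0.39290238],
       [ 0.        ,  0.        ,  0.        ,  1.        ]])}
```

View pics/scene0.png

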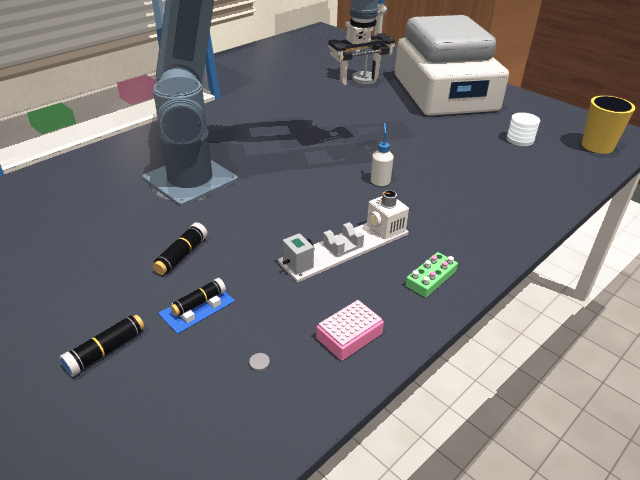

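View pics/top0.png

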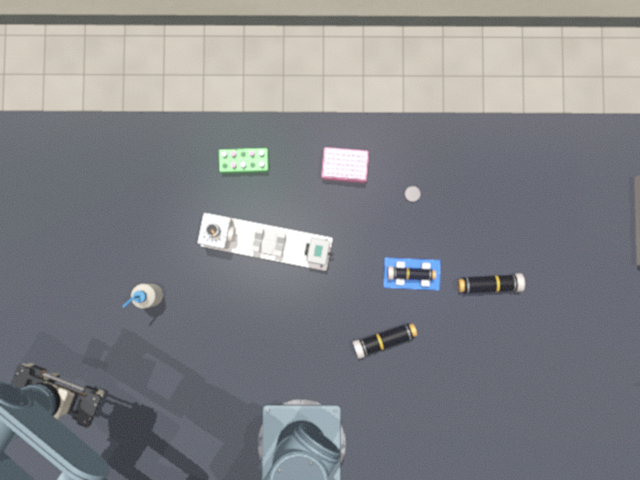

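View pics/wrist0.png

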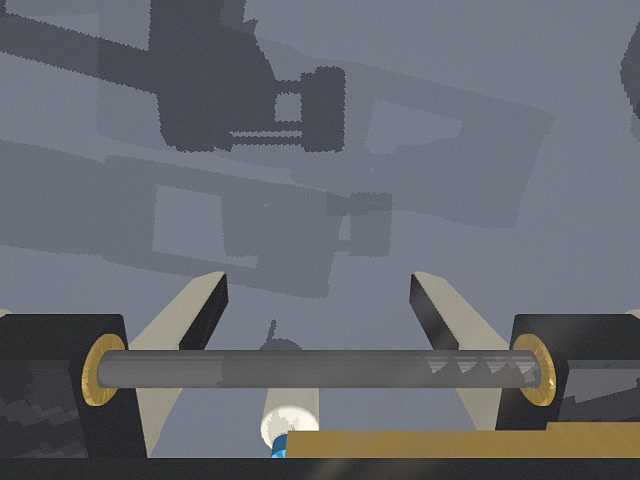

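The candidates for the barrel in the top view are A in the blue rest (412,273), B at (385,340) and C at (491,284). A is the shortest and the only one in the rest. I'll enlarge it and the lamp sleeve to confirm.

```bash
cat > h.py <<'E'
import numpy as np, cv2
from plant import status, snapshot, get_calibration, robot
def ray(c,u,v):
    T=np.array(c['camera_from_world']);R=T[:3,:3];o=-R.T@T[:3,3]
    d=R.T@np.array([(u-c['cx'])/c['fx'],-(v-c['cy'])/c['fy'],-1.]);return o,d
def onz(c,u,v,z):
    o,d=ray(c,u,v);return o+d*(z-o[2])/d[2]
def proj(c,p):
    T=np.array(c['camera_from_world']);q=T[:3,:3]@np.array(p)+T[:3,3]
    return np.array([c['cx']+c['fx']*q[0]/-q[2],c['cy']-c['fy']*q[1]/-q[2]])
def tri(obs):
    A=np.zeros((3,3));b=np.zeros(3)
    for c,u,v in obs:
        o,d=ray(c,u,v);d/=np.linalg.norm(d);P=np.eye(3)-np.outer(d,d);A+=P;b+=P@o
    p=np.linalg.solve(A,b); return p,[np.round(proj(c,p)-[u,v],1) for c,u,v in obs]
def crop(img,x0,y0,x1,y1,s,fn):
    cv2.imwrite(fn,cv2.resize(img[y0:y1,x0:x1],None,fx=s,fy=s,interpolation=cv2.INTER_CUBIC))
E
python3 - <<'E'
from h import *
t=cv2.imread('pics/top0.png');s=cv2.imread('pics/scene0.png')
crop(t,370,230,530,360,5,'pics/t_rest.png')
crop(t,190,205,340,275,5,'pics/t_tester.png')
crop(s,270,180,420,290,5,'pics/s_tester.png')
c=get_calibration('top')
for n,u,v,z in [('A',412,273,.028),('B',385,340,.02),('C',491,284,.02),('sleeve',213,231,.118),('tip',345,165,.05),('rack',244,160,.04),('cap',413,193,.01)]: print(n,onz(c,u,v,z).round(3))
E
```

```text
A [ 0.457 -0.293  0.028]
B [ 0.279 -0.222  0.02 ]
C [ 0.428 -0.505  0.02 ]
sleeve [0.56  0.223 0.118]
tip [ 0.742 -0.113  0.05 ]
rack [0.756 0.156 0.04 ]
cap [ 0.674 -0.3    0.01 ]
```

View pics/t_rest.png

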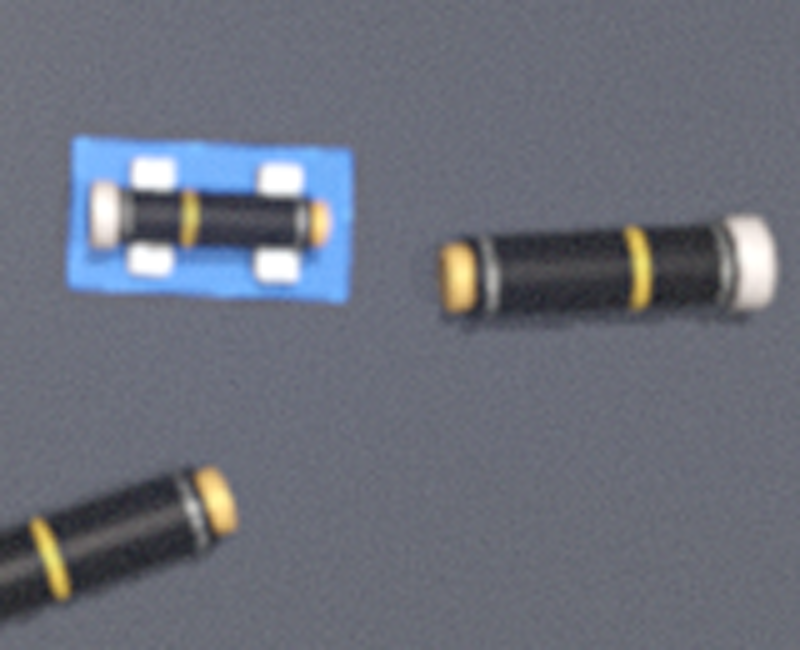

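View pics/t_tester.png

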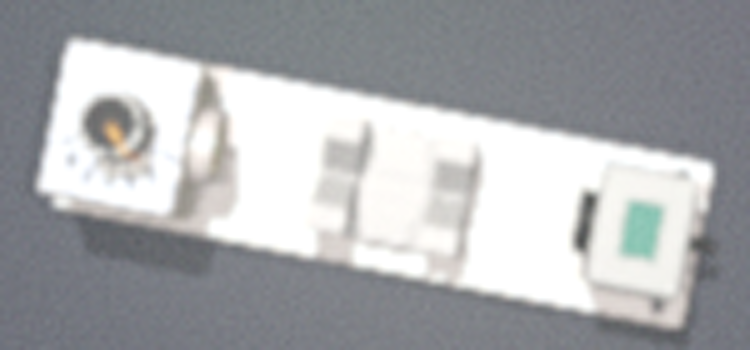

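View pics/s_tester.png

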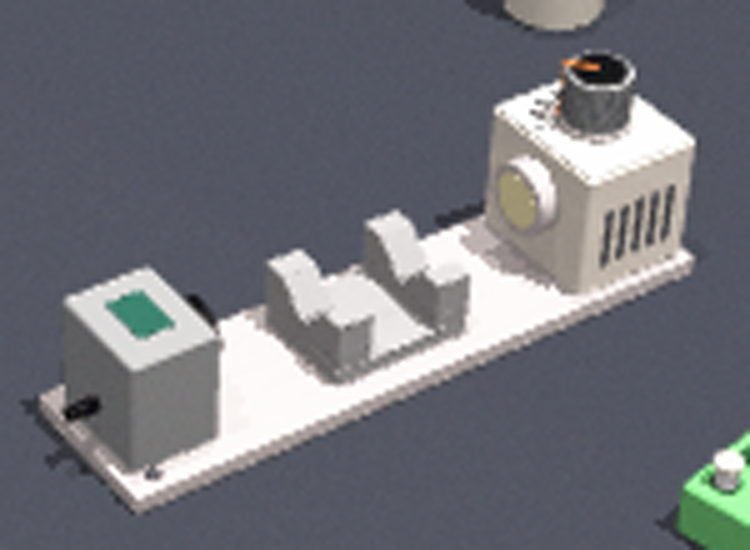

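A is confirmed: it is about 48 px (125 mm) long, while B and C are longer and thicker, and it lies in the blue rest with its silver end to the left (+y). The sleeve's index seems to point near 2. Next I'll bring the wrist camera closer.

```bash
cat >> h.py <<'E'
from scipy.spatial.transform import Rotation as Ro
def tool():
    s=status.state(); R=Ro.from_euler('xyz',s['tool_rot'],degrees=True).as_matrix()
    return np.array(s['tcp_pos']),R
def plan(p,yaw=None):
    """shift in tool units (1=0.6m) to world p; yaw = wanted direction (deg) of tool y axis in world, mod 180"""
    t,R=tool(); d=R.T@(np.array(p)-t)
    y0=np.degrees(np.arctan2(R[1,1],R[0,1]))
    print('tcp',t.round(4),'y-axis yaw',y0.round(2),'shift',(d/0.6).round(4),'dist',np.linalg.norm(d).round(3))
    if yaw is not None:
        # tool x down: positive turn about tool x = clockwise from above
        dy=(yaw-y0+90)%180-90; print('turn about tool x (deg)',-dy.round(2) if R[2,0]<0 else dy.round(2),'norm',(-dy/30).round(3))
E
python3 - <<'E'
from h import *
c=get_calibration('wrist');T=c['camera_from_world'];R=T[:3,:3];o=-R.T@T[:3,3]
t,Rt=tool();print('tool axes\n',Rt.round(3)); print('cam in tool',Rt.T@(o-t),'view dir in tool',Rt.T@(-R[2]), 'up',Rt.T@R[1])
c=get_calibration('top')
# tester base plate corners visible & housings
for u,v,z in [(190+70/5,205+38/5,.085),(190+205/5,205+65/5,.085),(190+38/5,205+190/5,.085),(190+175/5,205+217/5,.085)]: print(onz(c,u,v,z).round(4))
print('plate',onz(c,190+713/5,205+160/5,.012).round(4),onz(c,190+682/5,205+328/5,.012).round(4))
E
```

```text
tool axes
 [[-0.001  0.351  0.936]
 [-0.001  0.936 -0.351]
 [-1.    -0.001 -0.   ]]
cam in tool [-1.48346673e-01  5.05957666e-05 -7.74481098e-02] view dir in tool [ 0.95893788 -0.00108176  0.28361411] up [ 2.83614157e-01 -1.16960263e-04 -9.58938474e-01]
[0.6098 0.2522 0.085 ]
[0.5961 0.1824 0.085 ]
[0.5312 0.2674 0.085 ]
[0.5176 0.1968 0.085 ]
plate [ 0.5529 -0.082   0.012 ] [ 0.4623 -0.0655  0.012 ]
```

```bash
python3 - <<'E'
from h import *
plan([0.61,0.14,0.27])
E
```

```text
tcp [0.1929 0.5146 0.237 ] y-axis yaw 69.44 shift [-0.0547 -0.3406  0.8701] dist 0.562
```

send_rows(
  motion=[
    [-0.055,0,0,0,1],
    [-0.055,-0.341,0.87,0,1],
    [-0.055,-0.341,0.87,0,1],
    [-0.055,-0.341,0.87,0,1],
    [-0.055,-0.341,0.87,0,1],
    [-0.055,-0.341,0.87,0,1],
    [-0.055,-0.341,0.87,0,1],
    [-0.055,-0.341,0.87,0,1],
  ],
)

```text
time: 1.15
tcp_pos: [0.5196, 0.2209, 0.2705]
tool_rot: [165.1, 90.0, 144.6]
ft_force: [0.0, 0.3, 0.9]
grip_width: 1.004
```

```bash
python3 - <<'E'
from h import *
plan([0.61,0.14,0.27])
E
```

```text
tcp [0.5196 0.2209 0.2705] y-axis yaw 69.43 shift [ 0.0007 -0.0733  0.1884] dist 0.121
```

send_rows(
  motion=[
    [0,-0.073,0.188,0,1],
    [0,-0.073,0.188,0,1],
    [0,-0.073,0.188,0,1],
    [0,-0.073,0.188,0,1],
  ],
)

```text
time: 1.65
tcp_pos: [0.6081, 0.142, 0.27]
tool_rot: [-173.9, 89.9, 165.5]
ft_force: [-1.0, 0.7, -0.1]
grip_width: 0.999
```

```bash
python3 - <<'E'
from h import *
import pickle
c=get_calibration('wrist');im=snapshot('wrist')[:,:,::-1]
print(tool()[0]);cv2.imwrite('pics/w1.png',im);pickle.dump(c,open('c1.pkl','wb'))
E
```

```text
[0.6077665  0.14266635 0.27035126]
```

View pics/w1.png

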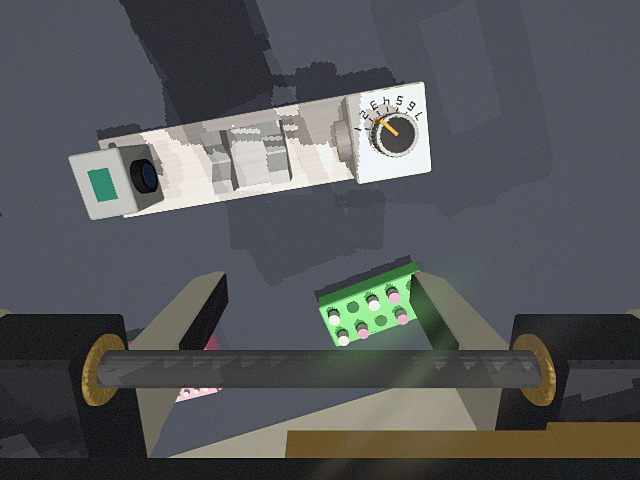

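```bash
python3 - <<'E'
from h import *
im=cv2.imread('pics/w1.png');crop(im,335,75,440,190,6,'pics/w1s.png');crop(im,190,100,320,210,6,'pics/w1v.png')
E
```

```text
(no output)
```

View pics/w1s.png

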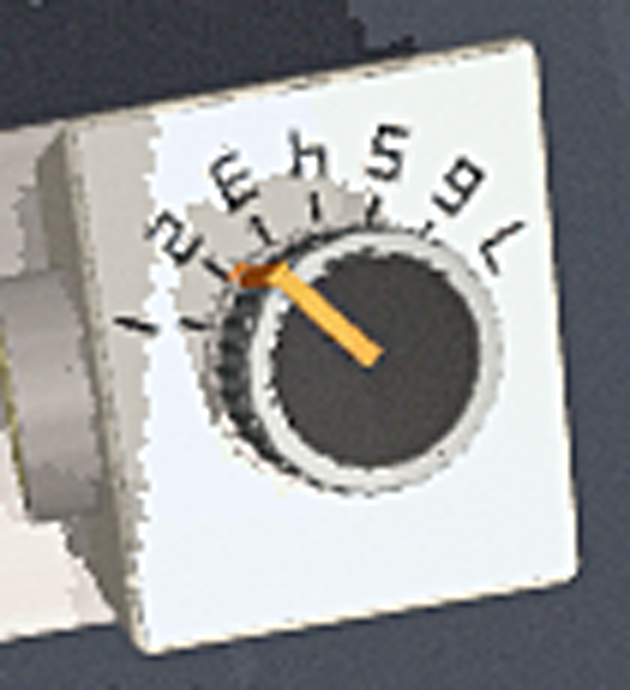

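View pics/w1v.png

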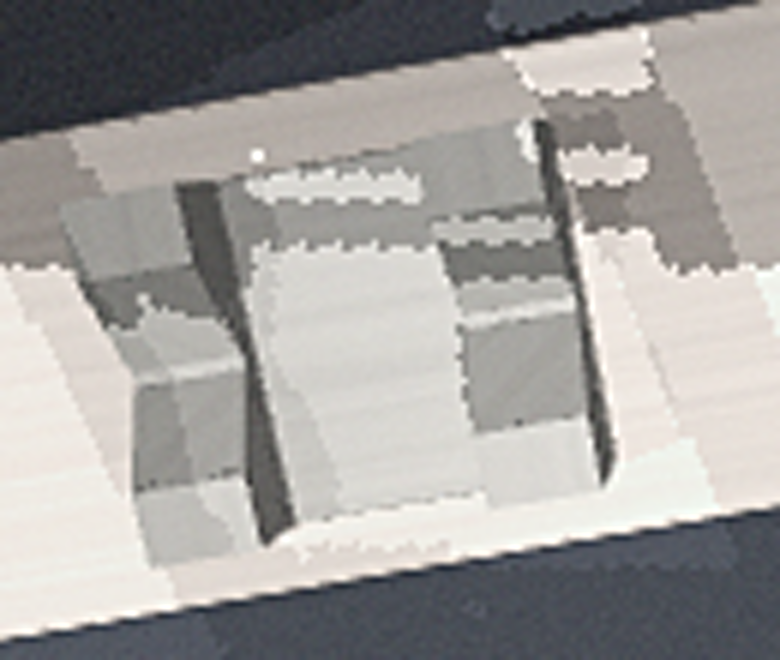

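The index points to 2: the orange line runs from (397,134) to about (377,120) and the 2 tick is there. It needs 67.5° clockwise. Now I'll measure the geometry from this view and the scene and top views.

```bash
python3 - <<'E'
from h import *
import pickle
c=pickle.load(open('c1.pkl','rb'))
def P(x0,y0,pts,z): return np.array([onz(c,x0+a/6,y0+b/6,z) for a,b in pts])
h=P(335,75,[(70,128),(530,42),(578,575),(150,652)],.085);print(h.round(4),h.mean(0))
for i in range(4): print(np.linalg.norm(h[i]-h[(i+1)%4]).round(4),end=' ')
d=h[1]-h[0]+h[2]-h[3];yaw=np.degrees(np.arctan2(d[1],d[0]));d2=h[0]-h[3]+h[1]-h[2];print('\nyaw',yaw,np.degrees(np.arctan2(d2[1],d2[0]))-90)
s=onz(c,397.5,134.7,.118);print('sleeve top',s)
v=P(190,100,[(62,205),(180,185),(150,565),(262,545),(535,120),(605,485),(490,508)],.05);print(v.round(4))
u=np.array([np.cos(np.radians(yaw)),np.sin(np.radians(yaw))]);w=np.array([-u[1],u[0]])
for o in [s[:2]-.14*u,h.mean(0)[:2]-.14*u]: print('V origin',o,'\n',np.c_[(v[:,:2]-o)@u,(v[:,:2]-o)@w].round(4))
ct=get_calibration('top');cs=get_calibration('scene')
# height checks
S=tri([(c,397.5,134.7),(ct,190+110/5,205+125/5)]);print('tri sleeve wrist/top',S)
S=tri([(c,397.5,134.7),(cs,270+600/5,180+70/5)]);print('wrist/scene',S)
# corners of housing scene: nearest corner top (595,187), right (692,140), left(500,103)
for k,(a,b) in {0:(497,105),1:None,2:(692,140),3:(595,187)}.items() if False else [(3,(595,187)),(2,(692,140)),(0,(497,105))]:
    q=[(70,128),(530,42),(578,575),(150,652)][k];print(k,tri([(c,335+q[0]/6,75+q[1]/6),(cs,270+a/5,180+b/5)]))
E
```

```text
[[0.5206 0.201  0.085 ]
 [0.533  0.267  0.085 ]
 [0.6094 0.253  0.085 ]
 [0.5975 0.1872 0.085 ]] [0.5651479  0.22704206 0.085     ]
0.0672 0.0777 0.0668 0.078 
yaw 79.53151012103876 79.73388619151791
sleeve top [0.56429251 0.22678407 0.118     ]
[[0.5011 0.0561 0.05  ]
 [0.5051 0.0758 0.05  ]
 [0.5611 0.0438 0.05  ]
 [0.5647 0.0636 0.05  ]
 [0.5163 0.1348 0.05  ]
 [0.576  0.1232 0.05  ]
 [0.5727 0.1031 0.05  ]]
V origin [0.53885524 0.08911437] 
 [[-0.0394  0.0311]
 [-0.0192  0.0308]
 [-0.0405 -0.0301]
 [-0.0204 -0.0301]
 [ 0.0408  0.0305]
 [ 0.0403 -0.0304]
 [ 0.0199 -0.0308]]
V origin [0.53971064 0.08937237] 
 [[-0.0398  0.0319]
 [-0.0197  0.0316]
 [-0.0409 -0.0293]
 [-0.0208 -0.0293]
 [ 0.0404  0.0313]
 [ 0.0398 -0.0296]
 [ 0.0195 -0.03  ]]
tri sleeve wrist/top (array([0.55420879, 0.20652273, 0.22405504]), [array([ 0.1, -0.2]), array([ 0., -0.])])
wrist/scene (array([0.5649967 , 0.22752674, 0.11738025]), [array([1. , 0.5]), array([-0.4,  0. ])])
3 (array([0.59861841, 0.18795617, 0.08232344]), [array([0.8, 0.4]), array([-0.3,  0. ])])
2 (array([0.60937212, 0.25290749, 0.08501292]), [array([-0.1, -0. ]), array([ 0., -0.])])
0 (array([0.52169681, 0.20154927, 0.08695242]), [array([1.2, 0.8]), array([-0.5, -0. ])])
```

```bash
python3 - <<'E'
from h import *
plan([0.5645,0.227,0.109])
E
```

```text
tcp [0.6078 0.1427 0.2704] y-axis yaw 69.48 shift [ 0.2691  0.1063 -0.1165] dist 0.187
```

send_rows(
  motion=[
    [0.14,0.106,-0.117,0,1],
    [0.14,0.106,-0.117,0,1],
    [0.14,0.106,-0.117,0,1],
    [0.14,0.106,-0.117,0,1],
  ],
)

```text
time: 2.2
tcp_pos: [0.565, 0.2271, 0.1877]
tool_rot: [14.9, 89.9, -5.5]
ft_force: [0.4, -0.5, 0.5]
grip_width: 0.998
```

```bash
python3 - <<'E'
from h import *
plan([0.5645,0.227,0.109])
cv2.imwrite('pics/w2.png',snapshot('wrist')[:,:,::-1]);plan([0.5645,0.227,0.109])
c=get_calibration('wrist'); print(proj(c,[.5645,.227,.118]))
E
```

```text
tcp [0.565  0.2271 0.1877] y-axis yaw 69.59 shift [ 0.1312 -0.0005 -0.0009] dist 0.079
tcp [0.5659 0.2265 0.1883] y-axis yaw 69.52 shift [ 1.322e-01 -1.000e-04 -2.800e-03] dist 0.079
[318.57931232 247.82632961]
```

View pics/w2.png

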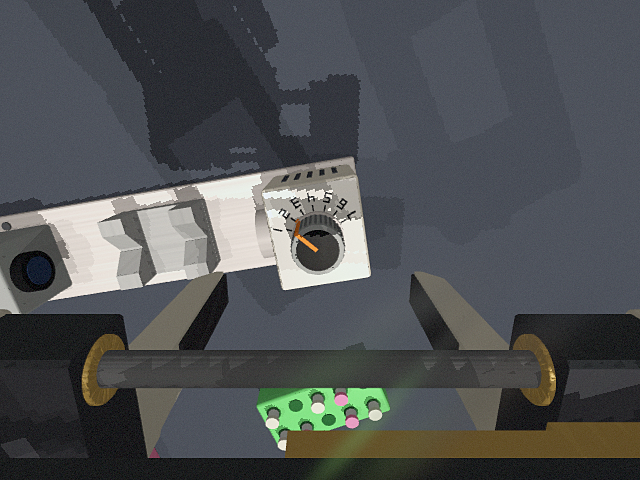

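send_rows(
  motion=[
    [0.08,0,-0.001,0,1],
    [0.131,0,-0.001,0,1],
    [0.131,0,-0.001,0,1],
    [0.131,0,-0.001,0,1],
  ],
  grip_force=20,
)

```text
time: 2.75
tcp_pos: [0.5665, 0.226, 0.1102]
tool_rot: [30.3, 89.8, 9.7]
ft_force: [0.7, -0.2, -0.5]
grip_width: 0.996
```

send_rows(
  motion=[
    [0,0,0,0,-1],
    [0,0,0,0,-1],
    [0,0,0,0,-1],
    [0,0,0,0,-1],
    [0,0,0,0,-1],
    [0,0,0,0,-1],
    [0,0,0,0,-1],
    [0,0,0,0,-1],
  ],
)

```text
time: 3.75
tcp_pos: [0.5648, 0.2265, 0.108]
tool_rot: [92.6, 90.0, 72.0]
ft_force: [0.6, 2.4, 0.8]
grip_width: 0.372
```

send_rows(
  motion=[
    [0,0,0,0.3,-1],
    [0,0,0,0.6,-1],
    [0,0,0,0.9,-1],
    [0,0,0,1,-1],
    [0,0,0,1,-1],
  ],
)

```text
time: 4.38
tcp_pos: [0.5642, 0.2257, 0.108]
tool_rot: [-90.4, 89.9, -140.9]
ft_force: [-2.5, -2.2, 1.3]
grip_width: 0.372
```

send_rows(
  motion=[
    [0,0,0,0.3,-1],
    [0,0,0,0.6,-1],
    [0,0,0,0.9,-1],
    [0,0,0,1,-1],
    [0,0,0,1,-1],
  ],
)

```text
time: 5.0
tcp_pos: [0.5634, 0.2254, 0.108]
tool_rot: [-69.7, 89.8, -150.2]
ft_force: [-5.1, -3.3, 3.9]
grip_width: 0.375
```

send_rows(
  motion=[
    [0,0,0,0.25,-1],
    [0,0,0,0.25,-1],
    [0,0,0,0.25,-1],
    [0,0,0,0.25,-1],
  ],
)

```text
time: 5.5
tcp_pos: [0.5631, 0.2254, 0.1079]
tool_rot: [-63.7, 89.8, -151.6]
ft_force: [-4.9, -4.6, 5.4]
grip_width: 0.372
```

```bash
python3 - <<'E'
from h import *
plan([0.5645,0.227,0.109]); print(status.state()['ft_torque'])
E
```

```text
tcp [0.5631 0.2254 0.1079] y-axis yaw 2.05 shift [-0.0018  0.0024 -0.0026] dist 0.002
[-0.69732542  0.91763301  0.05763874]
```

Turned 67.4°. I'll open, rise and check.

send_rows(
  motion=[
    [0,0,0,0,1],
    [0,0,0,0,1],
    [0,0,0,0,1],
    [0,0,0,0,1],
    [0,0,0,0,1],
    [0,0,0,0,1],
  ],
)

```text
time: 6.25
tcp_pos: [0.5647, 0.2263, 0.108]
tool_rot: [-49.0, 90.0, -137.0]
ft_force: [0.9, -0.1, -0.1]
grip_width: 0.965
```

send_rows(
  motion=[
    [-0.1,0,0,0,1],
    [-0.2,-0.1,-0.1,0,1],
    [-0.25,0,-0.1,0,1],
    [-0.25,0,-0.1,0,1],
    [-0.25,0,-0.1,0,1],
  ],
)

```text
time: 6.88
tcp_pos: [0.5628, 0.2862, 0.2579]
tool_rot: [67.9, 90.0, -20.1]
ft_force: [0.0, 0.6, -0.7]
grip_width: 1.001
```

```bash
python3 - <<'E'
from h import *
im=snapshot('wrist')[:,:,::-1];cv2.imwrite('pics/w3.png',im)
c=get_calibration('wrist');u=proj(c,[.5645,.227,.1]);print(u,tool()[0],status.state()['ft_force'])
x,y=u.astype(int);crop(im,max(x-70,0),max(y-60,0),x+70,y+60,5,'pics/w3s.png')
E
```

```text
[317.65028345 279.47547467] [0.56214468 0.28577397 0.25684359] [-0.5831057   0.10954289 -0.20114167]
```

View pics/w3.png

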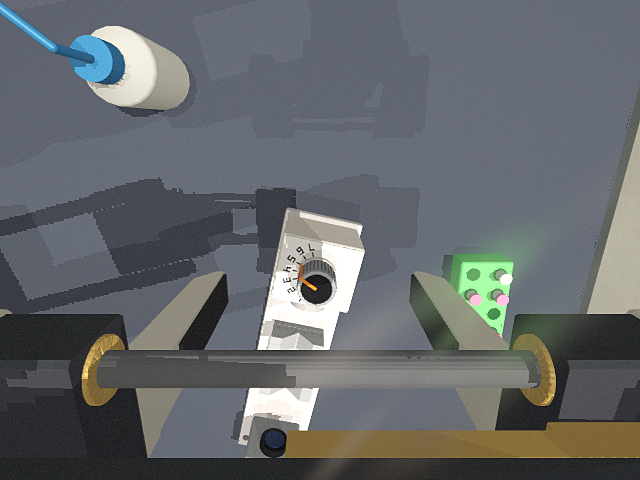

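View pics/w3s.png

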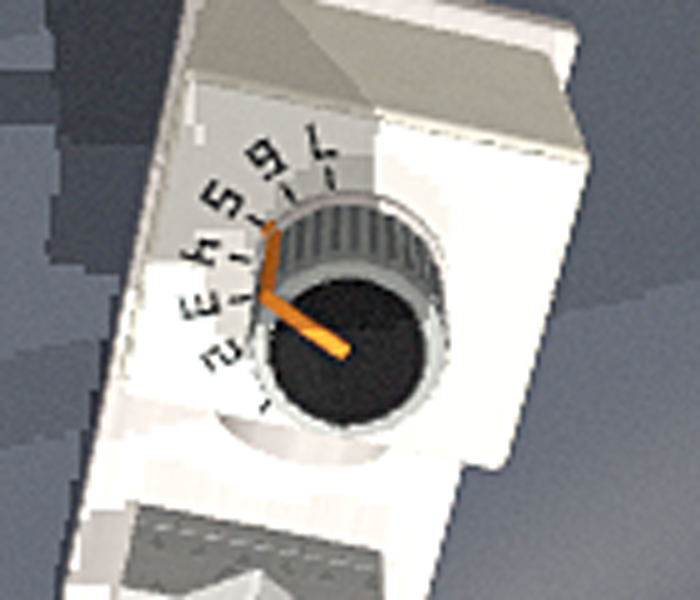

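The index's foot stands at the 5 tick, so the sleeve is at 5. On to the barrel.

```bash
python3 - <<'E'
from h import *
plan([0.46,-0.25,0.25]);plan([0.46,-0.35,0.22])
E
```

```text
tcp [0.5621 0.2858 0.2568] y-axis yaw 1.93 shift [ 0.0124 -0.2003  0.8867] dist 0.545
tcp [0.5621 0.2858 0.2568] y-axis yaw 1.93 shift [ 0.0625 -0.2058  1.0532] dist 0.645
```

send_rows(
  motion=[
    [0,-0.2,0.89,0,1],
    [0,-0.2,0.89,0,1],
    [0,-0.2,0.89,0,1],
    [0,-0.2,0.89,0,1],
    [0,-0.2,0.89,0,1],
    [0,-0.2,0.89,0,1],
    [0,-0.2,0.89,0,1],
    [0,-0.2,0.89,0,1],
  ],
)

```text
time: 7.92
tcp_pos: [0.4676, -0.2066, 0.2565]
tool_rot: [-130.1, 89.8, 141.7]
ft_force: [0.0, -0.1, 0.2]
grip_width: 0.998
```

```bash
python3 - <<'E'
from h import *
plan([0.46,-0.36,0.22])
E
```

```text
tcp [ 0.4676 -0.2066  0.2565] y-axis yaw 1.89 shift [ 0.0603 -0.021   0.2552] dist 0.158
```

send_rows(
  motion=[
    [0.06,-0.02,0.25,0,1],
    [0.06,-0.02,0.25,0,1],
    [0.06,-0.02,0.25,0,1],
    [0.06,-0.02,0.25,0,1],
    [0.06,-0.02,0.25,0,1],
  ],
)

```text
time: 8.55
tcp_pos: [0.4626, -0.3539, 0.2217]
tool_rot: [-161.5, 89.9, 110.5]
ft_force: [0.5, 0.0, 0.3]
grip_width: 0.998
```

```bash
python3 - <<'E'
from h import *
import pickle
c=get_calibration('wrist');im=snapshot('wrist')[:,:,::-1];cv2.imwrite('pics/w4.png',im);pickle.dump(c,open('c4.pkl','wb'))
x,y=proj(c,[.457,-.293,.028]).astype(int);print(x,y,tool()[0])
E
```

```text
313 145 [ 0.46291252 -0.35371725  0.22218975]
```

View pics/w4.png

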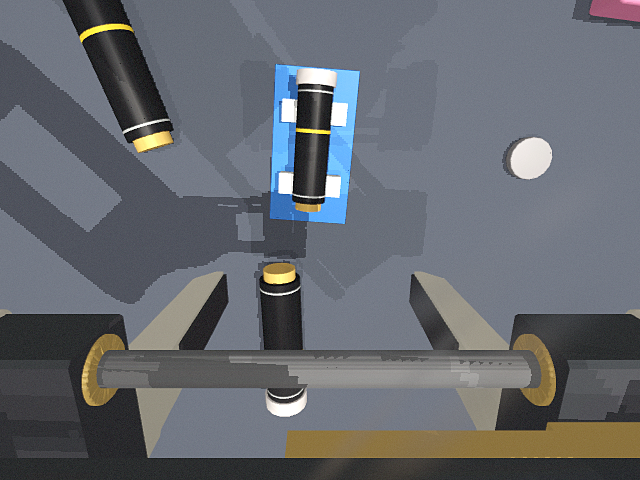

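```bash
python3 - <<'E'
from h import *
import pickle
c=pickle.load(open('c4.pkl','rb'));im=cv2.imread('pics/w4.png');hsv=cv2.cvtColor(im,cv2.COLOR_BGR2HSV)
roi=np.zeros(im.shape[:2],np.uint8);roi[85:200,285:345]=1
blue=cv2.inRange(hsv,(95,120,60),(125,255,255))
m=((im.max(2)<62)&(roi>0)&(blue==0)).astype(np.uint8)
m=cv2.morphologyEx(m,cv2.MORPH_OPEN,np.ones((3,3)))
mids=[]
for v in list(range(92,100))+list(range(136,172)):
    xs=np.where(m[v])[0]
    if len(xs)>20: mids.append((v,xs.min(),xs.max(),(xs.min()+xs.max())/2))
for q in mids[::6]: print(q)
mids=np.array(mids)
k=np.polyfit(mids[:,0],mids[:,3],1)
f=lambda v:np.polyval(k,v)
yel=cv2.inRange(hsv,(22,120,120),(35,255,255))*roi; ys,xs=np.where(yel>0);mk=(ys>120)&(ys<142);print('yellow',xs[mk].mean(),ys[mk].mean(),f(ys[mk].mean()))
a=onz(c,f(95),95,.028);b=onz(c,f(170),170,.028);d=(a-b)/np.linalg.norm(a-b);print('axis yaw',np.degrees(np.arctan2(d[1],d[0])))
r=onz(c,f(ys[mk].mean()),ys[mk].mean(),.044);r[2]=.028
cen=r-.0135*d;print('ring',r,'center',cen)
# blue plate
bl=cv2.inRange(hsv,(95,120,60),(125,255,255));cn=max(cv2.findContours(bl,cv2.RETR_EXTERNAL,cv2.CHAIN_APPROX_NONE)[0],key=cv2.contourArea)
box=cv2.boxPoints(cv2.minAreaRect(cn));P=np.array([onz(c,*p,.004) for p in box]);print('plate',P.round(4),P.mean(0))
for i in range(4): print(np.linalg.norm(P[i]-P[(i+1)%4]).round(3),end=' ')
s=cv2.imread('pics/scene0.png');crop(s,150,270,240,330,8,'pics/s_rest.png')
cs=get_calibration('scene');print('\npred scene', proj(cs,cen), proj(cs,r+[0,0,.016]))
E
```

```text
(94, np.int64(298), np.int64(331), np.float64(314.5))
(136, np.int64(296), np.int64(328), np.float64(312.0))
(142, np.int64(296), np.int64(328), np.float64(312.0))
(148, np.int64(295), np.int64(327), np.float64(311.0))
(154, np.int64(295), np.int64(327), np.float64(311.0))
(160, np.int64(295), np.int64(326), np.float64(310.5))
(166, np.int64(294), np.int64(326), np.float64(310.0))
yellow 312.40441176470586 130.72794117647058 312.3350142198872
axis yaw 87.7994730510332
ring [ 0.45598015 -0.27972048  0.028     ] center [ 0.45546179 -0.29321053  0.028     ]
plate [[ 0.4068 -0.3707  0.004 ]
 [ 0.4185 -0.2208  0.004 ]
 [ 0.4982 -0.2233  0.004 ]
 [ 0.4966 -0.3742  0.004 ]] [ 0.45502904 -0.2972285   0.004     ]
0.15 0.08 0.151 0.09 
pred scene [196.22034078 298.1692586 ] [200.6389373  290.04655754]
```

View pics/s_rest.png

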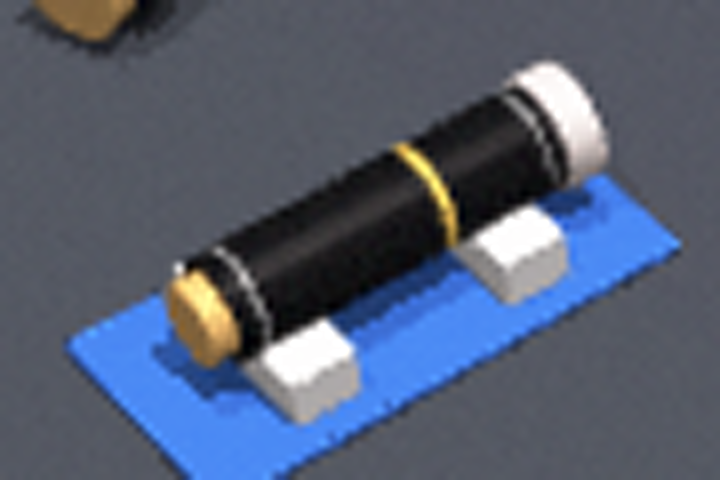

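Barrel A: centre (0.4555, -0.293, 0.028), yaw 87.8°. The ring's predicted place in the scene view matches, which confirms the height. Approaching.

```bash
python3 - <<'E'
from h import *
plan([0.4555,-0.2932,0.12],-2.2)
E
```

```text
tcp [ 0.4629 -0.3537  0.2222] y-axis yaw 2.01 shift [ 0.1704 -0.0088 -0.1011] dist 0.119
turn about tool x (deg) 4.21 norm 0.14
```

send_rows(
  motion=[
    [0.17,-0.009,-0.101,0.14,1],
    [0.17,-0.009,-0.101,0.14,1],
    [0.17,-0.009,-0.101,0.14,1],
    [0.17,-0.009,-0.101,0.14,1],
    [0.17,-0.009,-0.101,0.14,1],
  ],
)

```text
time: 9.22
tcp_pos: [0.457, -0.2969, 0.1226]
tool_rot: [46.5, 89.7, -45.7]
ft_force: [-0.4, 0.6, 0.7]
grip_width: 0.998
```

```bash
python3 - <<'E'
from h import *
plan([0.4555,-0.2932,0.029],-2.2)
c=get_calibration('wrist');im=snapshot('wrist')[:,:,::-1];cv2.imwrite('pics/w5.png',im)
cen=np.array([.4555,-.2932,.028]);d=np.array([np.cos(np.radians(87.8)),np.sin(np.radians(87.8)),0])
print('ring',proj(c,cen+.0135*d+[0,0,.016]),'center',proj(c,cen))
E
```

```text
tcp [ 0.457  -0.2969  0.1226] y-axis yaw -2.25 shift [ 0.156  -0.0034 -0.0066] dist 0.094
turn about tool x (deg) -0.05 norm -0.002
ring [313.12748887 222.41213145] center [313.46688328 234.77101644]
```

View pics/w5.png

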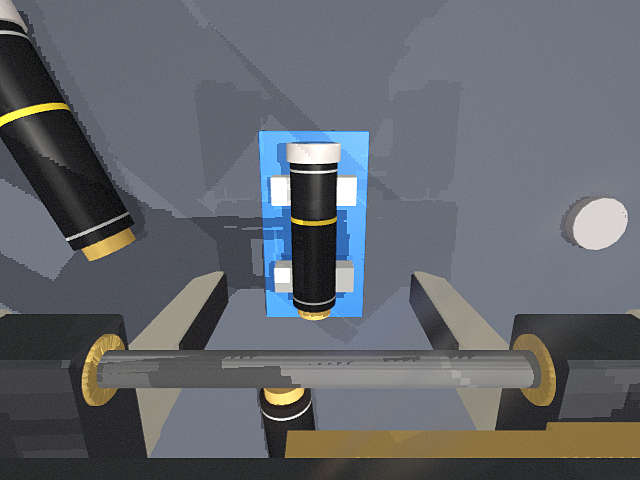

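send_rows(
  motion=[
    [0.08,-0.003,-0.006,0,1],
    [0.12,-0.003,-0.006,0,1],
    [0.12,-0.003,-0.006,0,1],
    [0.12,-0.003,-0.006,0,1],
  ],
  grip_force=40,
)

```text
time: 9.78
tcp_pos: [0.4546, -0.2926, 0.0495]
tool_rot: [47.2, 89.8, -45.1]
ft_force: [-0.7, 0.1, 0.0]
grip_width: 0.999
```

```bash
python3 - <<'E'
from h import *
plan([0.4555,-0.2932,0.029],-2.2)
E
```

```text
tcp [ 0.4546 -0.2926  0.0495] y-axis yaw -2.28 shift [0.0342 0.0015 0.0009] dist 0.021
turn about tool x (deg) -0.08 norm -0.003
```

send_rows(
  motion=[
    [0.034,0.001,0.001,0,1],
    [0.034,0.001,0.001,0,1],
    [0.034,0.001,0.001,0,1],
  ],
)

```text
time: 10.15
tcp_pos: [0.4549, -0.2927, 0.029]
tool_rot: [47.2, 89.9, -45.1]
ft_force: [-0.4, 0.4, 0.6]
grip_width: 1.002
```

send_rows(
  motion=[
    [0,0,0,0,-1],
    [0,0,0,0,-1],
    [0,0,0,0,-1],
    [0,0,0,0,-1],
    [0,0,0,0,-1],
    [0,0,0,0,-1],
    [0,0,0,0,-1],
    [0,0,0,0,-1],
  ],
)

```text
time: 11.15
tcp_pos: [0.4542, -0.2919, 0.0276]
tool_rot: [-152.1, 90.0, 115.7]
ft_force: [0.6, -0.7, 0.2]
grip_width: 0.335
```

```bash
python3 - <<'E'
from h import *
plan([0.4555,-0.2932,0.12],-2.2);print(status.state()['ft_force'],status.state()['grip_width'])
E
```

```text
tcp [ 0.4542 -0.2919  0.0276] y-axis yaw -2.26 shift [-0.154   0.0022  0.002 ] dist 0.092
turn about tool x (deg) -0.06 norm -0.002
[ 0.56427899 -0.66138665  0.1705735 ] 0.3354790272634682
```

send_rows(
  motion=[
    [-0.05,0,0,0,-1],
    [-0.12,0,0,0,-1],
    [-0.2,0,0,0,-1],
    [-0.25,0,0,0,-1],
    [-0.25,0,0,0,-1],
    [-0.25,0,0,0,-1],
  ],
)

```text
time: 11.9
tcp_pos: [0.4534, -0.2912, 0.176]
tool_rot: [-131.5, 89.8, 136.2]
ft_force: [-0.6, -0.6, -3.0]
grip_width: 0.335
```

```bash
python3 - <<'E'
from h import *
import pickle
plan([0.4555,-0.2932,0.12],-2.2);print(status.state()['ft_force'],status.state()['grip_width'])
cv2.imwrite('pics/w6.png',snapshot('wrist')[:,:,::-1]);pickle.dump(get_calibration('wrist'),open('c6.pkl','wb'))
cv2.imwrite('pics/s6.png',snapshot('scene')[:,:,::-1])
E
```

```text
tcp [ 0.4534 -0.2912  0.176 ] y-axis yaw -2.26 shift [0.0933 0.0038 0.0034] dist 0.056
turn about tool x (deg) -0.06 norm -0.002
[-0.56969101 -0.56360126 -2.98453628] 0.33505887606168216
```

View pics/w6.png

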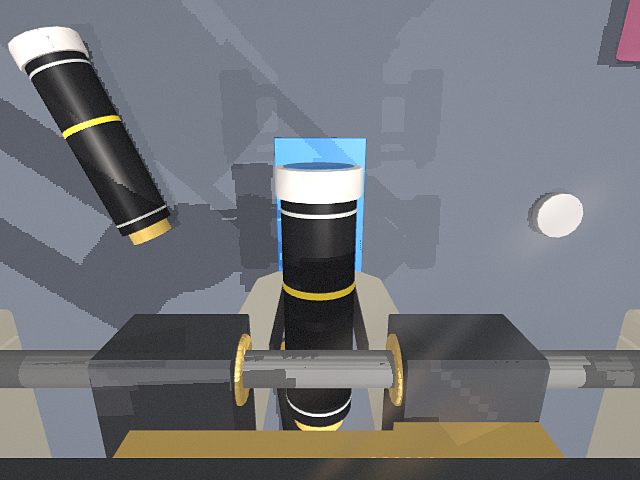

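View pics/s6.png

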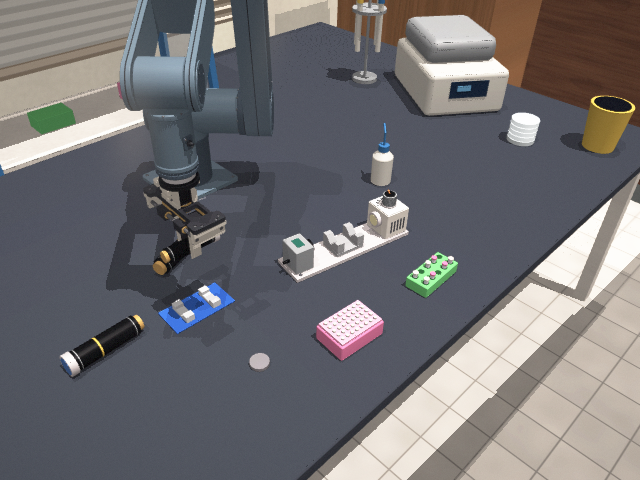

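The barrel is held level, gripped at its middle; the rest is empty and the neighbours are undisturbed. Next I'll move beside the tester and measure the V again with the barrel in the hand.

```bash
python3 - <<'E'
from h import *
import pickle
plan([0.455,0.0,0.22],-10.6)
c=pickle.load(open('c6.pkl','rb'));t,R=tool()
for n,u,v,dz in [('ring',319,296,.016),('bezel back bottom',318.5,202,.0)]:
    p=onz(c,u,v,t[2]+dz);print(n,p,'tool',R.T@(p-t))
E
```

```text
tcp [ 0.4532 -0.291   0.1755] y-axis yaw -2.26 shift [-0.0728 -0.0164 -0.485 ] dist 0.294
turn about tool x (deg) 8.34 norm 0.278
ring [ 0.45548351 -0.27940886  0.19148633] tool [-0.01597363  0.00174548 -0.01173523]
bezel back bottom [ 0.45665013 -0.24359686  0.17548633] tool [ 0.00012383  0.00154675 -0.047522  ]
```

send_rows(
  motion=[
    [-0.073,0,-0.05,0,-1],
    [-0.073,-0.016,-0.12,0.07,-1],
    [-0.073,-0.016,-0.2,0.14,-1],
    [-0.073,-0.016,-0.28,0.21,-1],
    [-0.073,-0.016,-0.36,0.278,-1],
    [-0.073,-0.016,-0.44,0.278,-1],
    [-0.073,-0.016,-0.485,0.278,-1],
    [-0.073,-0.016,-0.485,0.278,-1],
  ],
)

```text
time: 13.0
tcp_pos: [0.4552, 0.001, 0.2201]
tool_rot: [-98.1, 89.8, 161.5]
ft_force: [-0.4, -0.5, -2.5]
grip_width: 0.334
```

send_rows(
  motion=[
    [0,0,0,0,-1],
    [0,0,0,0,-1],
  ],
)

```text
time: 13.25
tcp_pos: [0.456, -0.0018, 0.221]
tool_rot: [-74.0, 89.9, -174.7]
ft_force: [0.7, -0.9, -2.8]
grip_width: 0.335
```

```bash
python3 - <<'E'
from h import *
import pickle
cv2.imwrite('pics/w7.png',snapshot('wrist')[:,:,::-1]);c=get_calibration('wrist');pickle.dump((c,tool()),open('c7.pkl','wb'))
plan([0.5385,.0892,0.12],-10.6);print(proj(c,[.5385,.0892,.05]))
E
```

```text
tcp [ 0.4561 -0.0018  0.2211] y-axis yaw -10.69 shift [ 0.1684  0.107  -0.1745] dist 0.159
turn about tool x (deg) -0.09 norm -0.003
[393.23746851  93.2081803 ]
```

View pics/w7.png

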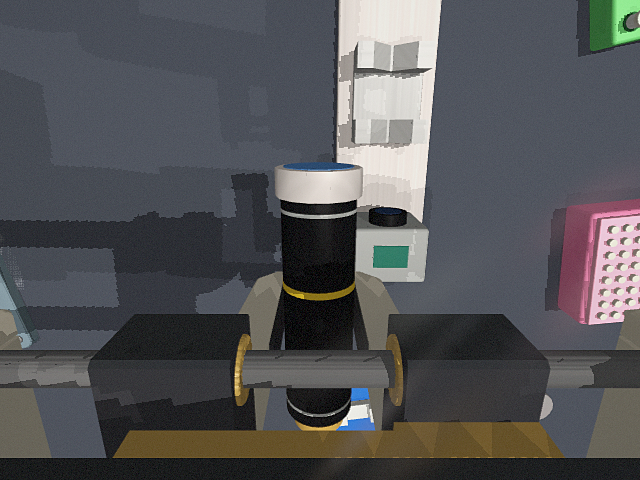

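```bash
python3 - <<'E'
from h import *
im=cv2.imread('pics/w7.png');crop(im,325,25,445,155,5,'pics/w7v.png')
E
```

```text
(no output)
```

View pics/w7v.png

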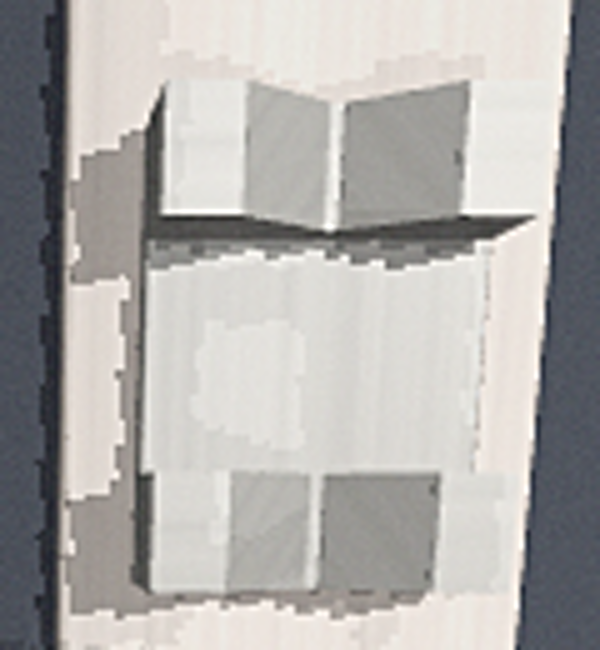

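```bash
python3 - <<'E'
from h import *
import pickle
c,(t,R)=pickle.load(open('c7.pkl','rb'))
pts={'fb':((246,82),(470,80)),'ff':((246,215),(460,217)),'nb':((230,472),(440,475)),'nf':((228,592),(436,590))}
mid={}
for k,(a,b) in pts.items():
    A,B=[onz(c,325+p[0]/5,25+p[1]/5,.05) for p in (a,b)];mid[k]=(A+B)/2;print(k,A.round(4),B.round(4),'w',np.linalg.norm(A-B).round(4),'mid tool',(R.T@(mid[k]-t)).round(4))
for k,(a,b) in {'ff':((162,215),(538,215)),'nb':((152,470),(505,475)),'nf':((150,592),(503,592))}.items():
    A,B=[onz(c,325+p[0]/5,25+p[1]/5,.05) for p in (a,b)];print('outer',k,np.linalg.norm(A-B).round(4),((A+B)/2).round(4))
d=mid['fb']-mid['nf'];print('yaw',np.degrees(np.arctan2(d[1],d[0])),'len fb-nf',np.linalg.norm(d),'ff-nb',np.linalg.norm(mid['ff']-mid['nb']))
print('seat',sum(mid.values())/4)
# height of the V edge seam (bottom) check
# barrel axis in tool from bezel/ring
for n,u,v,dz in [('ring',319.5,295,.016),('bezelrear',319,202,.0),('barrel mid',319,250,.0)]:
    p=onz(c,u,v,t[2]+dz);print(n,'tool',(R.T@(p-t)).round(4))
E
```

```text
fb [0.5284 0.1309 0.05  ] [0.5639 0.1245 0.05  ] w 0.0361 mid tool [ 0.1711  0.0646 -0.1439]
ff [0.5256 0.1114 0.05  ] [0.5601 0.1045 0.05  ] w 0.0352 mid tool [ 0.1711  0.065  -0.1239]
nb [0.5172 0.0719 0.05  ] [0.5524 0.0648 0.05  ] w 0.0359 mid tool [ 0.1711  0.0644 -0.0835]
nf [0.514  0.0523 0.05  ] [0.5496 0.0459 0.05  ] w 0.0362 mid tool [ 0.1711  0.0651 -0.064 ]
outer ff 0.0618 [0.5424 0.1082 0.05  ]
outer nb 0.0603 [0.5337 0.0687 0.05  ]
outer nf 0.0614 [0.5308 0.0491 0.05  ]
yaw 79.63545775703257 len fb-nf 0.079902796913246 ff-nb 0.04040852960473097
seat [0.53888198 0.08826187 0.05      ]
ring tool [-0.016   0.002  -0.0124]
bezelrear tool [-0.      0.0018 -0.0478]
barrel mid tool [-0.      0.0019 -0.0262]
```

The V is measured consistently from two views: seat about (0.5385, 0.0885), yaw 79.6°, saddle spacing 40 and 80 mm, V width 36 mm. The held barrel appears 1.9 mm off in tool y, so the wrist camera has a lateral bias of about 1–2 mm. I'll use the wrist force to centre it finally.

```bash
python3 - <<'E'
from h import *
plan([0.5382,.0898,0.10],-10.4)
E
```

```text
tcp [ 0.4561 -0.0018  0.2211] y-axis yaw -10.69 shift [ 0.2018  0.1063 -0.1754] dist 0.173
turn about tool x (deg) -0.29 norm -0.01
```

send_rows(
  motion=[
    [0,0.035,-0.06,-0.01,-1],
    [0,0.075,-0.12,-0.01,-1],
    [0.04,0.106,-0.175,-0.01,-1],
    [0.1,0.106,-0.175,-0.01,-1],
    [0.15,0.106,-0.175,-0.01,-1],
    [0.19,0.106,-0.175,-0.01,-1],
    [0.2,0.106,-0.175,-0.01,-1],
    [0.2,0.106,-0.175,-0.01,-1],
  ],
)

```text
time: 14.3
tcp_pos: [0.5382, 0.0902, 0.1016]
tool_rot: [-79.4, 90.0, -179.7]
ft_force: [0.0, -0.4, -2.2]
grip_width: 0.337
```

send_rows(
  motion=[
    [0,0,0,0,-1],
    [0,0,0,0,-1],
    [0,0,0,0,-1],
  ],
)

```text
time: 14.68
tcp_pos: [0.5383, 0.0907, 0.1021]
tool_rot: [98.2, 89.9, -2.1]
ft_force: [-0.7, 0.1, -2.2]
grip_width: 0.331
```

```bash
python3 - <<'E'
from h import *
plan([0.5382,.0898,0.06],-10.4);print(status.state()['ft_force'])
cv2.imwrite('pics/w8.png',snapshot('wrist')[:,:,::-1]);crop(cv2.imread('pics/s6.png'),0,0,1,1,1,'pics/x.png')
s=snapshot('scene')[:,:,::-1];crop(s,260,170,430,290,4.7,'pics/s8.png')
plan([0.5382,.0898,0.06],-10.4)
E
```

```text
tcp [0.5383 0.0907 0.1021] y-axis yaw -10.29 shift [0.0702 0.0001 0.0016] dist 0.042
turn about tool x (deg) 0.11 norm 0.004
[-0.69236171  0.13635634 -2.19207732]
tcp [0.5381 0.0908 0.1018] y-axis yaw -10.29 shift [0.0697 0.0004 0.0016] dist 0.042
turn about tool x (deg) 0.11 norm 0.004
```

View pics/w8.png

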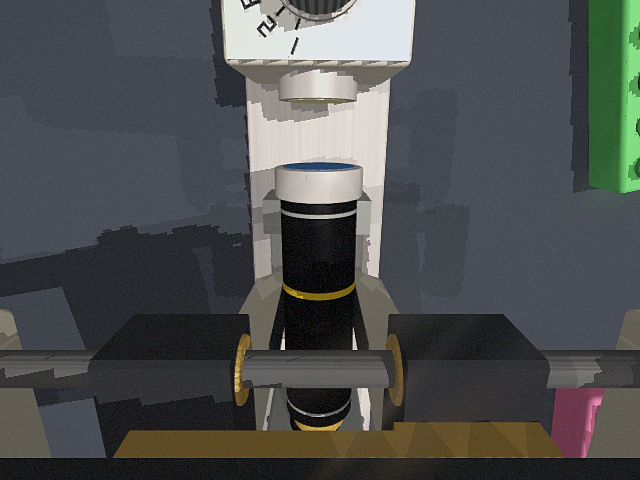

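View pics/s8.png

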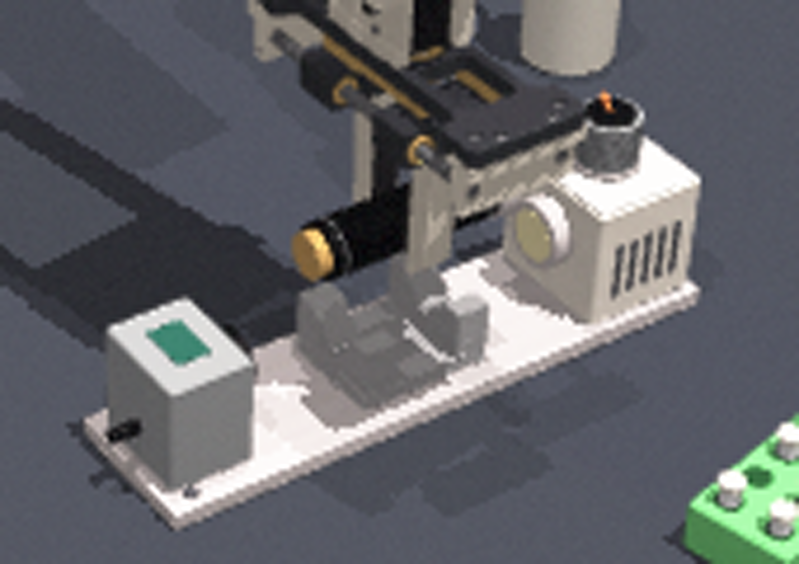

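send_rows(
  motion=[
    [0.02,0,0.001,0,-1],
    [0.04,0,0.001,0,-1],
    [0.055,0,0.001,0,-1],
    [0.067,0,0.001,0,-1],
    [0.067,0,0.001,0,-1],
    [0.067,0,0.001,0,-1],
  ],
)

```text
time: 15.52
tcp_pos: [0.5381, 0.0901, 0.0614]
tool_rot: [98.8, 90.0, -1.5]
ft_force: [-0.7, 0.3, -2.0]
grip_width: 0.338
```

send_rows(
  motion=[
    [0.002,0,0,0,-1],
    [0.004,0,0,0,-1],
    [0.006,0,0,0,-1],
    [0.008,0,0,0,-1],
    [0.008,0,0,0,-1],
  ],
)

```text
time: 16.15
tcp_pos: [0.5377, 0.0901, 0.0563]
tool_rot: [-80.4, 90.0, 179.3]
ft_force: [-0.4, 0.1, -2.8]
grip_width: 0.336
```

Not touching yet. Continuing in millimetre steps.

send_rows(
  motion=[
    [0.001,0,0,0,-1],
    [0.002,0,0,0,-1],
    [0.003,0,0,0,-1],
    [0.003,0,0,0,-1],
    [0.003,0,0,0,-1],
  ],
)

```text
time: 16.77
tcp_pos: [0.5378, 0.0902, 0.0551]
tool_rot: [96.5, 90.0, -3.8]
ft_force: [-2.6, 0.2, 6.2]
grip_width: 0.336
```

send_rows(
  motion=[
    [0.001,0,0,0,-1],
    [0.002,0,0,0,-1],
    [0.002,0,0,0,-1],
    [0.002,0,0,0,-1],
  ],
)

```text
time: 17.27
tcp_pos: [0.5378, 0.0902, 0.055]
tool_rot: [87.6, 90.0, -12.7]
ft_force: [-7.3, -0.5, 14.3]
grip_width: 0.332
```

In contact: Fz is up about 16.7 N, with -7 N sideways, so the far face carries more. Shifting 0.9 mm towards -x.

send_rows(
  motion=[
    [0,-0.0008,0,0,-1],
    [0,-0.0015,0,0,-1],
    [0,-0.0015,0,0,-1],
    [0,-0.0015,0,0,-1],
  ],
)

```text
time: 17.77
tcp_pos: [0.5374, 0.0903, 0.0546]
tool_rot: [96.7, 89.9, -3.6]
ft_force: [-4.1, -0.0, 9.5]
grip_width: 0.332
```

```bash
python3 - <<'E'
from h import *
plan([0.5378,.0902,0.055],-10.4);s=status.state();print(s['ft_force'],s['ft_torque'],s['grip_width'])
E
```

```text
tcp [0.5374 0.0903 0.0546] y-axis yaw -10.29 shift [-0.0007  0.0008  0.    ] dist 0.001
turn about tool x (deg) 0.11 norm 0.004
[-4.08644372 -0.03770998  9.4618634 ] [-0.09319532  0.62885715  0.01464038] 0.3324399662517835
```

send_rows(
  motion=[
    [0,-0.0008,0,0,-1],
    [0,-0.0015,0,0,-1],
    [0,-0.0015,0,0,-1],
    [0,-0.0015,0,0,-1],
  ],
)

```text
time: 18.27
tcp_pos: [0.5371, 0.0904, 0.0544]
tool_rot: [96.2, 89.9, -4.1]
ft_force: [-1.1, -0.1, 6.4]
grip_width: 0.339
```

```bash
python3 - <<'E'
from h import *
plan([0.5378,.0902,0.055],-10.4);s=status.state();print(s['ft_force'],s['ft_torque'],s['grip_width'])
E
```

```text
tcp [0.5371 0.0904 0.0544] y-axis yaw -10.3 shift [-0.001   0.0012  0.    ] dist 0.001
turn about tool x (deg) 0.1 norm 0.003
[-1.08243286 -0.07693978  6.38008968] [-0.1627644   0.22044453 -0.07842196] 0.3390487857124226
```

send_rows(
  motion=[
    [0.0008,0,0,0,-1],
    [0.0015,0,0,0,-1],
    [0.0015,0,0,0,-1],
    [0.0015,0,0,0,-1],
  ],
)

```text
time: 18.77
tcp_pos: [0.5372, 0.0903, 0.0544]
tool_rot: [95.7, 89.8, -4.6]
ft_force: [-3.7, 0.2, 14.9]
grip_width: 0.337
```

send_rows(
  motion=[
    [0,-0.0008,0,0,-1],
    [0,-0.0015,0,0,-1],
    [0,-0.0015,0,0,-1],
    [0,-0.0015,0,0,-1],
  ],
)

```text
time: 19.27
tcp_pos: [0.537, 0.0904, 0.0543]
tool_rot: [95.3, 89.7, -5.0]
ft_force: [-1.3, -1.1, 11.2]
grip_width: 0.336
```

```bash
python3 - <<'E'
from h import *
plan([0.5378,.0902,0.055],-10.4);s=status.state();print(s['ft_force'],s['ft_torque'],s['grip_width'])
E
```

```text
tcp [0.537  0.0904 0.0543] y-axis yaw -10.31 shift [-0.0011  0.0013  0.    ] dist 0.001
turn about tool x (deg) 0.09 norm 0.003
[-1.31917653 -1.11678406 11.22754486] [-0.25547686  0.25698275 -0.08186554] 0.33613584094860083
```

send_rows(
  motion=[
    [0,-0.0008,0,0,-1],
    [0,-0.0015,0,0,-1],
    [0,-0.0015,0,0,-1],
    [0,-0.0015,0,0,-1],
  ],
)

```text
time: 19.77
tcp_pos: [0.537, 0.0904, 0.0543]
tool_rot: [95.2, 89.7, -5.1]
ft_force: [1.1, -1.5, 8.8]
grip_width: 0.334
```

```bash
python3 - <<'E'
from h import *
plan([0.5378,.0902,0.055],-10.4);s=status.state();print(s['ft_force'],s['ft_torque'],s['grip_width'])
E
```

```text
tcp [0.537  0.0904 0.0543] y-axis yaw -10.32 shift [-0.0012  0.0014  0.    ] dist 0.001
turn about tool x (deg) 0.08 norm 0.003
[ 1.13374892 -1.49253775  8.78346424] [-0.24037282 -0.09269127 -0.12731972] 0.3338610766086129
```

send_rows(
  motion=[
    [0.0006,0,0,0,-1],
    [0.0012,0,0,0,-1],
    [0.0012,0,0,0,-1],
    [0.0012,0,0,0,-1],
    [0.0012,0,0,0,-1],
    [0.0012,0,0,0,-1],
  ],
)

```text
time: 20.52
tcp_pos: [0.537, 0.0904, 0.0543]
tool_rot: [94.6, 89.6, -5.8]
ft_force: [-1.1, -1.7, 13.9]
grip_width: 0.336
```

```bash
python3 - <<'E'
from h import *
import pickle
w=snapshot('wrist')[:,:,::-1];c=get_calibration('wrist');cv2.imwrite('pics/w9.png',w)
s=snapshot('scene')[:,:,::-1];crop(s,260,170,430,290,4.7,'pics/s9.png')
plan([0.5378,.0902,0.055],-10.4);s=status.state();print(s['ft_force'],s['ft_torque'],s['grip_width'])
E
```

```text
tcp [0.537  0.0904 0.0542] y-axis yaw -10.31 shift [-0.0012  0.0014  0.    ] dist 0.001
turn about tool x (deg) 0.09 norm 0.003
[-0.21115746 -0.57946975 13.90036094] [-0.30137311  0.25896239 -0.10211169] 0.3334121936665987
```

View pics/w9.png

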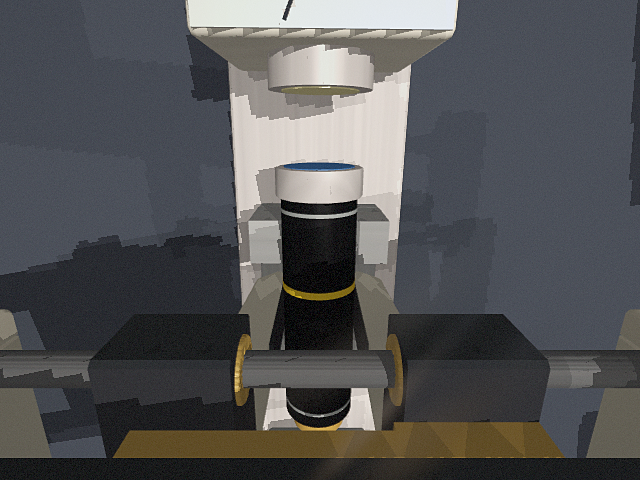

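View pics/s9.png

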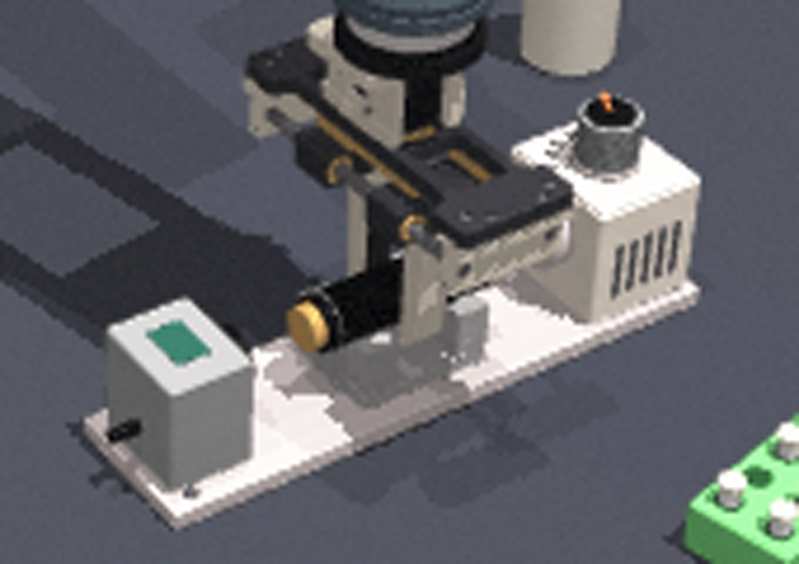

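The barrel lies symmetrically between the saddle ends (249 and 388 px, barrel axis at 319). The glass end faces the lamp and the sleeve's index is unchanged. The push is about 16 N with near-zero side force. Handing in.

```bash
python3 - <<'E'
from plant import status, robot
print(status.state()['ft_force'],status.state()['time']);print(robot.finish_job());s=status.state();print(s['ft_force'],s['tcp_pos'],s['time'])
E
```

```text
[-0.21115746 -0.57946975 13.90036094] 20.625
the job is handed in; nothing more can be done
None
the job is handed in; nothing more can be done
```

I turned the sleeve from 2 to 5 and laid the smallest barrel, the one in the blue rest, in the V with its glass end towards the lamp. I handed the job in at 20.6 s, still pressing it down; the system gave no verdict.

**Sleeve:** After release, the wrist picture showed the index line at the 5 tick. In later scene pictures the index looked unchanged, though the 5 tick can't be read there.

**Position in the V:**
- **Height:** The tool stopped at 54.2 mm, which puts the barrel's centre near 54.6 mm as required.
- **Across and along the groove:** The barrel was centred between the saddle ends to within 1 px. Along the groove it was about 0.3 mm off by my estimate.
- **Angle:** It was about 0.1° off the groove.

**Press:** The force reading was 13.9 N vertically, which is about 16 N of push once the barrel's weight is counted. Sideways force was under 1 N. That works out to roughly 12 N on each face; the face forces could not be read directly.

**Disagreement:** The wrist camera was biased sideways by 1–2 mm, so the barrel first bore mostly on the far face, with 7 N sideways. I shifted it until it no longer moved sideways and the side force vanished.

I saw no bystander move in the pictures I took, but I did not measure their positions again at the end.

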